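Free the clear column from the lattice base's bayonet socket

ROBOT

A 7-joint arm with a two-finger parallel gripper is mounted at the origin on the work surface. World frame = base frame: x ahead of the robot, y to its left, z up, the work surface at z = 0. Lengths are in m, angles in degrees, forces in N, time in s.
With the tool pointing down it reaches from about 0.425 to 0.875 m from the base axis. Payload 4.7 kg.
Tool frame: the origin (TCP) lies midway between the tips of the shut fingers; the grasp point (between the pads) lies 19 mm behind it; y points along the fingers, x is the direction in which the jaws open and shut, and the axes are right-handed (so a half turn about y gives the same grasp; the last joint's range is limited). The gripper opens to 87 mm and grips with 3 to 60 N. Pads are 19 mm wide; open, the fingers measure 117 mm over their backs; the gripper's body (75 mm by 190 mm) begins 51 mm behind the grasp point.
Start: joints at [-68.864, 18.392, -4.016, 83.108, 1.295, 78.541, -3.26], TCP at [0.226, 0.61, 0.223] pointing down, gripper open.
Joint ranges: [-163.93, 163.93], [-17.29, 119.83], [-79.2, 71.16], [3.27, 140.29], [-89.18, 269.18], [5.43, 117.66], [-154.24, 154.24]. Speed limits (degrees/s): [147.25, 147.25, 180, 180, 180, 180, 180].

INTERFACE

Orientations are given as [roll, pitch, yaw] about the fixed x, y, z axes, in that order (R = Rz(yaw) Ry(pitch) Rx(roll)).
In Python, from cell import env gives the robot as it stands.
- The arm moves only by the tool carry_out, never from a script. Its argument "targets" is a list of rows, each a list of 2 entries, a list of its own where there are three numbers: the shift along the tool's x, y, z in mm, then the turn, a rotation vector about the tool's x, y, z in degrees. A call has 1 to 12 rows; each row shifts and turns the commanded pose from where the row before left it, along the tool's axes as they then stand; what a row does not reach is not made up. A row lasts 1/10 s, in which the tool goes at most 50 mm and 8.59 degrees, less where a joint would pass 70% of its speed; a pose out of reach is approached as far as the arm can. A call with a gripper value outside its range is refused whole. "jaw" is the opening, from 0 (shut) to 1 (fully open), set as the call begins (left out, the last holds). The fingers move at their own pace and stop on an object; "squeeze" is the grip in N (left out, the last holds). Time passes only in rows, so rows that do not move let the fingers close. It gives the time, the measured TCP pose, the force and the opening at its end, in the units of the state.
- env.get_obs(): the state, without advancing time (a new reading comes with each control period).
- env.read_camera(name): name is "scene" or "top"; returns the picture (400x640x3 uint8, red, green, blue); there is no depth.
- env.get_calibration(name): a dict with "fx", "fy", "cx", "cy" (pixels), "D" ([k1, k2, p1, p2, k3] as OpenCV has them; the pictures are not rectified), "R" (3x3) and "t" (3): a world point X has camera coordinates R X + t. Camera axes: x right, y down, z forward; pixel columns grow to the right and rows downward; lengths in m; the calibration is good to about 2 mm. A picture is of the moment at which its call begins. get_calibration takes no time and is no camera call.
- env.sign_off(): hands the job in, once; it reports no verdict.
Trained networks look in the newest picture that a camera, given by its name, has taken for a name from the list of things; names that differ only in an ending like _2 or _b are one class to them, and where a whole thing is asked for, a point or a joint stands for the part that bears it (a point fixed in the world has none). Each returns a list of dicts, best first, with "p" (0 to 1); they miss things now and then, are a little off and sometimes report something else, mostly with a low value. They report only what shows in the picture. A call takes as long as a camera call. They do not tell look-alikes from the thing itself.
- env.outline_of(camera, label): "mask" (400x640 bool, what is visible of it) and "xy" ([column, row] in pixels, amid what is visible of it).
The state is a dict: "time_s": time; "qpos": joint angles; "joint_velocities": joint speeds; "effort": joint torques, N m; "tool_pos": TCP position; "tool_rot": TCP orientation; "force": force on the tool from outside, world axes, zero at the start; "wrist_torque": the same for the moment, N m; "grip_width": finger opening in m.
Only numpy, scipy, OpenCV 4.12 (cv2) and the standard library are available. Lean on these libraries where they do the work, as an engineer would, in place of code of your own. Each camera call takes 0.05 s, during which the arm holds its last target.

TASK

The tall clear acrylic column is still locked in the bayonet socket of the grey lattice base and its seal is holding it: grip it by the wall at its open rim, twist it anticlockwise (seen from above) until the lugs release, and draw it straight up out of the socket. Then set it down gently, upright, on the felt pad in the empty cell of the plywood tray and let go, leaving the spare column, the bond tube bundle and the rod cutter where they are.

Things in the scene. Friction and masses are not known exactly. Their poses are not given: they have to be found in the camera images.
- column: the tall clear acrylic column standing in the socket: an open tube, outside diameter 100 mm (too wide to grip across), wall 8 mm, 150 mm tall, 0.32 to 0.46 kg, with a frosted rim. Origin at the centre of its foot, z along the tube; three lugs stick out 7 mm from the lowest 8 mm of the foot (14 mm wide, to radius 57 mm), at its own x axis and at 120 and 240 degrees from it
- column_rim (a point): centre of the column's open mouth, level with the top of the rim, 150 mm above its foot; the middle of the 8 mm wall runs at radius 46 mm around it
- base: grey plastic lattice base screwed to the bench, plate 190 x 190 x 20 mm, origin at the centre of its underside. On it stands the round bayonet collar, radius 67 mm, its top 50 mm above the bench. Its lip (bore radius 52 mm, 30 to 50 mm above the bench) holds the lugs down; three slots through the lip lie at the base's x axis and at 120 and 240 degrees from it
- slot (a point): mouth of one slot, on the base's x axis at the collar's top. Locked, each lug stands 52 to 70 degrees clockwise of a slot; turning the column anticlockwise from above (positive yaw) brings it under. The column can leave when its yaw is within 5 degrees of the base's (or 120 or 240 degrees from it); a stop ends the turn about 6 degrees beyond
- socket (a point): centre of the socket's floor, on the base's axis, 20 mm above the bench; the column's foot stands here. A rubber seal in the lip drags on the column with about 12 to 17 N in all: turning it takes about 0.6 to 0.9 N m, pulling it up to 17 N plus its weight, until its foot has risen about 20 mm; its lugs are clear of the collar after 30 mm
- tray: low plywood tray fixed to the bench, 316 x 166 mm, walls 28 mm high and 6 mm thick, floor 6 mm thick, origin at the centre of its underside, long side along its x axis. A cross wall at its middle (24 mm high) makes two cells of 149 x 154 mm, centred 77 mm to either side along x
- pad: grey felt pad, 120 mm across, 2 mm thick, lying at about the centre of the tray's empty cell; origin at the centre of its underside, on the tray's floor, so its top is 8 mm above the bench
- spare: spare clear column, shorter: the same tube but 100 mm tall, standing loose in the other cell; origin at the centre of its foot. To be left where it is
- bundle: bundle of seven white bond tubes lying on the bench, 170 mm long, 42 mm wide, 39 mm high, origin at the centre of its underside, along its x axis. To be left where it is
- cutter: brass lever rod cutter on the bench, 160 x 60 mm, its lever up to about 95 mm high, origin at the centre of its underside. To be left where it is
Mind the look-alikes: they are no part of the job. What is shaped like the column but orange or yellow is not meant.

How it is judged (in metres and radians):
On the way:
1. the column is twisted free and drawn up, upright, until its foot is clear above the socket's collar (z of column in the frame of base above 0.055 m and angle between column's own z axis and vertical below 0.25 rad), for 0.1 s.
At the end, for the whole second after the job is handed in: the column stands upright (within 0.06 rad) and still on the felt pad of the tray's empty cell, its foot down on the pad and its axis within 30 mm of the pad's centre, released; the spare column is within 15 mm of where it stood (horizontal distance between column and pad below 0.03 m and z of column in the frame of tray below 0.0115 m and angle between column's own z axis and vertical below 0.06 rad and linear speed of column below 0.02 m/s and contact force between the fingers and column below 0.2 N and distance of spare from where it was at the start of the episode below 0.015 m); the robot touches nothing.
It fails at once if the column is dropped: let go of with its foot more than 34 mm above the bench, or more than 8 mm above the felt pad when over it ((height (world z) of column above 0.034 m or (horizontal distance between column and pad below 0.06 m and height (world z) of column above 0.016 m)) and contact force between the fingers and column below 0.05 N).
It fails at once if the spare column is knocked over or pushed away (distance of spare from where it was at the start of the episode above 0.02 m or angle between spare's own z axis and vertical above 0.3 rad).
It fails at once if the bond tube bundle or the rod cutter is pushed away (distance of any of bundle, cutter from where it was at the start of the episode above 0.03 m).
It also fails if it takes over 58 s, if anything falls off the work surface, if the arm or the gripper's body presses on something with over 40 N, if the wrist force passes 120 N, or if a joint passes its speed limit or range.

## Working session

There is one attempt and no reset: what is moved stays moved. The work goes in short steps, Python scripts to look and compute and a tool call to move; the robot and the scene stay as the last step left them, time stands still between calls to the robot, and variables do not carry over. Pictures are saved under pics/ and viewed, and the job is handed in when it is done.

Besides the shell and the picture viewer there is one more tool, called after "Request:" as name(argument=value, ...), one argument or row to a line, values as JSON. carry_out: Moves the arm, as the interface text tells. Its arguments: {"type":"object","properties":{"targets":{"type":"array","items":{"type":"array"}},"jaw":{"type":"number"},"squeeze":{"type":"number"}},"required":["targets"]}

```bash
mkdir -p pics; ls; python3 - <<'E'
from cell import env
import cv2
o=env.get_obs()
for k,v in o.items(): print(k,v)
for n in("scene","top"):
    im=env.read_camera(n); cv2.imwrite(f"pics/{n}0.png",im[:,:,::-1]); print(n,env.get_calibration(n))
E
```

```text
pics
time_s 0.0
qpos [-68.86684443  18.43792434  -4.01637134  83.17473885   1.29589314
  78.5427161   -3.25990984]
joint_velocities [ 0.04018285  0.06268253  0.0308136  -0.0398435   0.06283268 -0.03481003
 -0.06590755]
effort [ 2.67352370e-04 -4.91300690e+01 -4.04286291e-01 -3.12524450e+01
 -6.39817631e-02  4.40561422e-02  1.80157290e-04]
tool_pos [0.22562622 0.60898165 0.22147596]
tool_rot [-90.00648831   0.11007948  69.67764955]
force [-0.5776407  -0.47750573 -0.19485255]
wrist_torque [-0.04685455 -0.0080203  -0.00997818]
grip_width 0.08732323816568388
scene {'fx': 384.82772063594246, 'fy': 384.82772063594246, 'cx': 313.0220233417125, 'cy': 197.89144969970843, 'D': array([-0.05303197,  0.        ,  0.        ,  0.        ,  0.        ]), 'R': array([[-0.33852353,  0.94088342,  0.01184087],
       [ 0.68888185,  0.2563878 , -0.67801703],
       [-0.64097084, -0.22136775, -0.73495082]]), 't': array([ 0.16011848, -0.28888526,  1.31420334])}
top {'fx': 434.5737415656339, 'fy': 434.5737415656339, 'cx': 321.85622951372244, 'cy': 205.00749870660903, 'D': array([-0.09950248,  0.        ,  0.        ,  0.        ,  0.        ]), 'R': array([[ 0.00216086, -0.99973563, -0.02289098],
       [-0.98626792,  0.00164958, -0.165145  ],
       [ 0.1651391 ,  0.02293349, -0.98600362]]), 't': array([0.00752018, 0.49569248, 0.88293587])}
```

View pics/scene0.png

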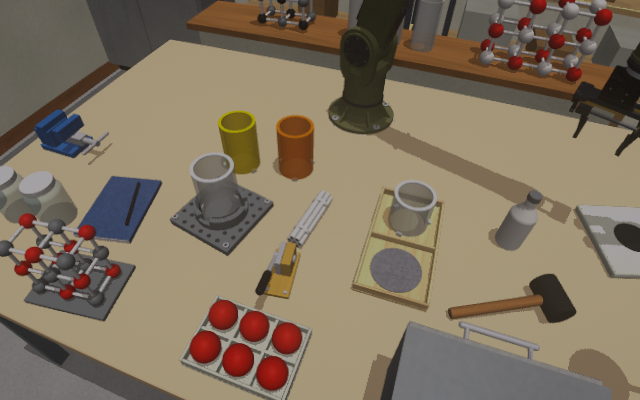

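View pics/top0.png

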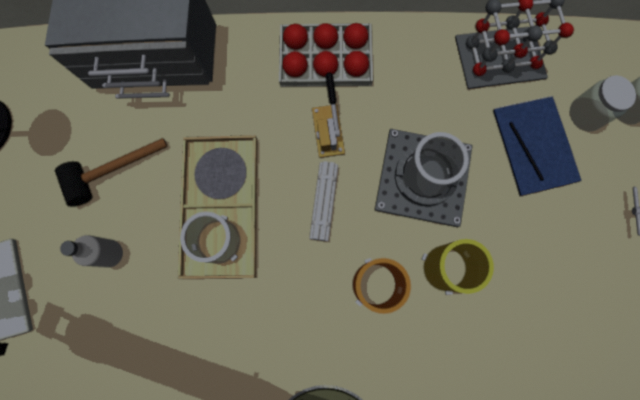

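The scene view shows the clear column in the base at about (215,185), and the tray with its pad at (396,270). In the top view the column rim is at about (441,158), the pad at (220,173), the spare at (209,238), and the arm is out of view. Next I'll fit the poses.

```bash
cat > h.py <<'E'
import numpy as np, cv2
from scipy.optimize import least_squares
from cell import env
def cal(n):
    c=env.get_calibration(n); K=np.array([[c['fx'],0,c['cx']],[0,c['fy'],c['cy']],[0,0,1]]); return K,np.array(c['D']),np.array(c['R']),np.array(c['t'])
def proj(n,X):
    K,D,R,t=cal(n); return cv2.projectPoints(np.asarray(X,float).reshape(-1,1,3),cv2.Rodrigues(R)[0],t,K,D)[0].reshape(-1,2)
def back(n,uv,z):
    K,D,R,t=cal(n); p=cv2.undistortPoints(np.asarray(uv,float).reshape(-1,1,2),K,D).reshape(-1,2)
    d=np.c_[p,np.ones(len(p))]@R; C=-R.T@t; s=(z-C[2])/d[:,2]; return C+s[:,None]*d
E
python3 - <<'E'
from h import *
for n in("top","scene"):
    im=env.read_camera(n)[:,:,::-1].copy(); ov=im.copy()
    for lab in("column","base","tray","pad","spare","bundle","cutter"):
        for r in env.outline_of(n,lab)[:3]:
            m=r['mask']; print(n,lab,round(r['p'],2),np.round(r['xy']),m.sum(),back(n,[r['xy']],0.0)[0].round(3))
            np.save(f"m_{n}_{lab}_{int(r['xy'][0])}.npy",m)
            c,_=cv2.findContours(m.astype('uint8'),0,1); cv2.drawContours(ov,c,-1,(0,255,0),1)
    cv2.imwrite(f"pics/{n}1.png",ov)
E
ls
```

```text
top column 0.77 [436. 162.] 2674 [ 0.602 -0.25   0.   ]
top column 0.72 [394. 286.] 1518 [ 0.326 -0.148  0.   ]
top column 0.63 [463. 263.] 2723 [ 0.373 -0.301  0.   ]
top base 0.65 [412. 192.] 4792 [ 0.532 -0.192  0.   ]
top tray 0.75 [219. 208.] 7141 [0.496 0.24  0.   ]
top pad 0.77 [220. 174.] 2112 [0.576 0.24  0.   ]
top spare 0.7 [198. 237.] 1801 [0.43  0.285 0.   ]
top spare 0.46 [221. 174.] 2183 [0.574 0.238 0.   ]
top bundle 0.83 [322. 198.] 1434 [0.519 0.008 0.   ]
top cutter 0.68 [324. 200.] 1461 [0.513 0.005 0.   ]
top cutter 0.55 [328. 128.] 1712 [ 0.681 -0.005  0.   ]
top cutter 0.17 [219. 207.] 6986 [0.498 0.24  0.   ]
scene column 0.87 [244. 141.] 2045 [ 0.273 -0.301  0.   ]
scene column 0.84 [214. 180.] 2602 [ 0.46  -0.303  0.   ]
scene column 0.74 [226. 221.] 3250 [ 0.579 -0.199  0.   ]
scene base 0.56 [226. 221.] 3141 [ 0.58  -0.199  0.   ]
scene tray 0.82 [397. 246.] 4302 [0.505 0.231 0.   ]
scene pad 0.62 [397. 271.] 1851 [0.574 0.245 0.   ]
scene spare 0.8 [411. 207.] 2205 [0.367 0.24  0.   ]
scene spare 0.44 [396. 271.] 1816 [0.577 0.243 0.   ]
scene bundle 0.79 [311. 220.] 1030 [0.499 0.004 0.   ]
scene cutter 0.77 [281. 268.] 1603 [ 0.661 -0.012  0.   ]
h.py
m_scene_base_226.npy
m_scene_bundle_311.npy
m_scene_column_214.npy
m_scene_column_226.npy
m_scene_column_244.npy
m_scene_cutter_280.npy
m_scene_pad_397.npy
m_scene_spare_396.npy
m_scene_spare_410.npy
m_scene_tray_397.npy
m_top_base_411.npy
m_top_bundle_322.npy
m_top_column_394.npy
m_top_column_436.npy
m_top_column_463.npy
m_top_cutter_218.npy
m_top_cutter_323.npy
m_top_cutter_327.npy
m_top_pad_220.npy
m_top_spare_197.npy
m_top_spare_221.npy
m_top_tray_218.npy
pics
```

```bash
python3 - <<'E'
import cv2
a=cv2.imread("pics/top0.png")[115:240,365:490]; b=cv2.imread("pics/scene0.png")[140:260,160:285]
cv2.imwrite("pics/c_top.png",cv2.resize(a,None,fx=4.8,fy=4.8,interpolation=cv2.INTER_CUBIC))
cv2.imwrite("pics/c_scene.png",cv2.resize(b,None,fx=4.8,fy=4.8,interpolation=cv2.INTER_CUBIC))
E
```

```text
(no output)
```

View pics/c_top.png

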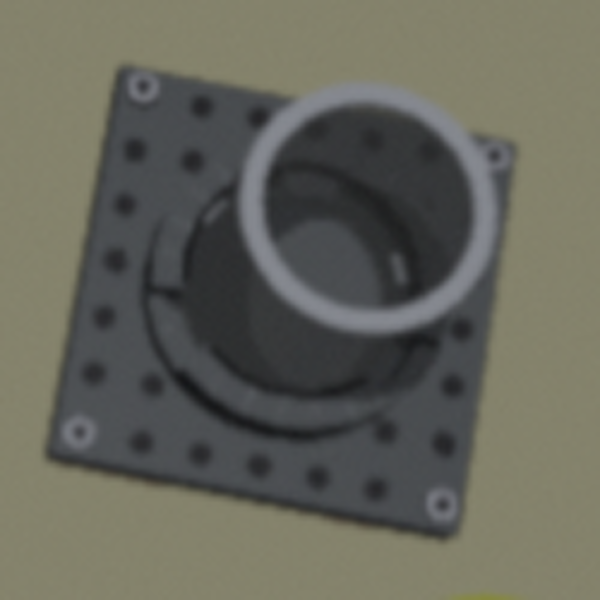

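View pics/c_scene.png

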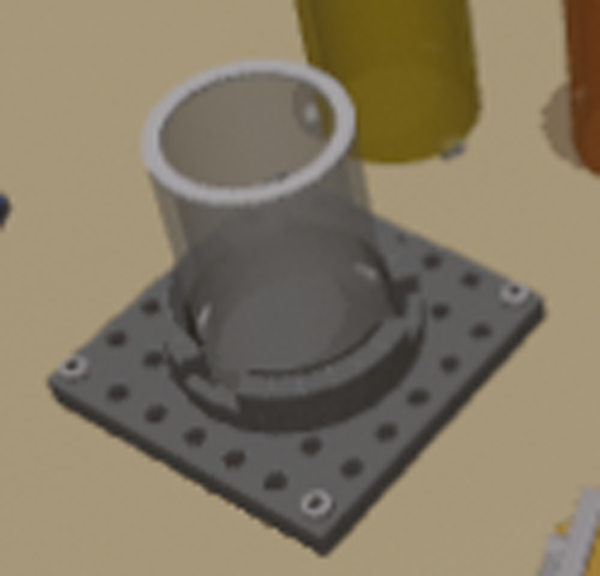

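```bash
cat > fit.py <<'E'
from h import *
def rimpts(n,c0,z,rin,rout,thr_im):
    # radial bright ring search: sample ring profile along rays from guess centre
    im=cv2.cvtColor(thr_im,cv2.COLOR_BGR2GRAY).astype(np.float32)
    out=[]
    for a in np.linspace(0,2*np.pi,180,endpoint=False):
        r=np.linspace(.030,.062,97)
        X=np.c_[c0[0]+r*np.cos(a),c0[1]+r*np.sin(a),np.full(97,z)]
        uv=proj(n,X).astype(np.float32)
        v=cv2.remap(im,uv[:,0].reshape(1,-1),uv[:,1].reshape(1,-1),cv2.INTER_CUBIC)[0]
        k=np.ones(25)/25; s=np.convolve(v,k,'valid'); i=s.argmax(); 
        out.append((a,r[i+12],s.max()-np.median(v)))
    return np.array(out)
def rim(n,im,c,z):
    c=np.array(c,float)
    for _ in range(8):
        p=rimpts(n,c,z,0,0,im)
        f=least_squares(lambda q:np.hypot(c[0]+p[:,1]*np.cos(p[:,0])-q[0],c[1]+p[:,1]*np.sin(p[:,0])-q[1])-q[2],[*c,.046],loss='soft_l1',f_scale=.001).x
        c=f[:2]
    return f,np.median(abs(np.hypot(p[:,1]*np.cos(p[:,0]),p[:,1]*np.sin(p[:,0]))-f[2]))
E
python3 - <<'E'
from fit import *
t=cv2.imread("pics/top0.png"); s=cv2.imread("pics/scene0.png")
c0=back("top",[[441.7,158.3]],.17)[0]; print(c0)
print(rim("top",t,c0[:2],.17)); 
c1=back("scene",[[160+248/4.8,140+132/4.8]],.17)[0]; print(c1, rim("scene",s,c1[:2],.17))
sc=np.array([[143,87],[495,157],[442,505],[78,432]])/4.8+[365,115]
w=back("top",sc,.02); print(w.round(4),w.mean(0))
sc=np.array([[72,366],[515,293],[317,503]])/4.8+[160,140]
w2=back("scene",sc,.02); print(w2.round(4))
print('yaw',[np.degrees(np.arctan2(*(w[(i+1)%4]-w[i])[1::-1])) for i in range(4)])
# slot features on collar top
for n,q in(("top",np.array([[165,292],[425,345]])/4.8+[365,115]),):
    x=back(n,q,.05); print(x-w.mean(0), np.degrees(np.arctan2(*(x-w.mean(0))[:,1::-1].T)))
for n in("top","scene"):
  for lab in ("pad",):
    m=np.load(f"m_{n}_pad_{220 if n=='top' else 397}.npy").astype('uint8')
    c=max(cv2.findContours(m,0,1)[0],key=len)[:,0,:]
    X=back(n,c,.008); f=least_squares(lambda q:np.hypot(X[:,0]-q[0],X[:,1]-q[1])-q[2],[*X[:,:2].mean(0),.06],loss='soft_l1',f_scale=.001).x; print(n,lab,f)
for n,i in(("top",218),("scene",397)):
    m=np.load(f"m_{n}_tray_{i}.npy").astype('uint8'); c=max(cv2.findContours(m,0,1)[0],key=len)[:,0,:]
    X=back(n,c,.028)[:,:2]; print(cv2.minAreaRect(X.astype('float32')))
E
```

```text
[ 0.56206662 -0.2186762   0.17      ]
(array([ 0.56473283, -0.21842861,  0.04649728]), np.float64(0.0004972842492624099))
[ 0.56585591 -0.2143823   0.17      ] (array([ 0.56209219, -0.21831588,  0.04654238]), np.float64(0.00020904689603389037))
[[ 0.6624 -0.1551  0.02  ]
 [ 0.6288 -0.3191  0.02  ]
 [ 0.4653 -0.2854  0.02  ]
 [ 0.4991 -0.121   0.02  ]] [ 0.56388987 -0.22014139  0.02      ]
[[ 0.6249 -0.3177  0.02  ]
 [ 0.4955 -0.1196  0.02  ]
 [ 0.658  -0.1535  0.02  ]]
yaw [np.float64(-101.60391436072716), np.float64(168.36484285869096), np.float64(78.4060208393733), np.float64(-11.79246409949242)]
[[-0.00694405  0.06261316  0.03      ]
 [-0.031027   -0.05244151  0.03      ]] [  96.3284673 -120.6106667]
top pad [0.5741491  0.23817454 0.05879261]
scene pad [0.57638922 0.23961847 0.05958265]
((0.4994376301765442, 0.2343505471944809), (0.317575603723526, 0.17199422419071198), 0.992543637752533)
((0.508580207824707, 0.23852652311325073), (0.32971760630607605, 0.16813522577285767), 1.035662293434143)
```

```bash
cat > plan.py <<'E'
from h import *
from scipy.spatial.transform import Rotation as Ro
def mat(r): return Ro.from_euler('xyz',r,degrees=True)
def rows(p,R,pts,yaws,maxout=12):
    """p in m; pts list world m, yaws deg; tool straight down"""
    p=np.array(p,float)*1000; out=[]
    for q,y in zip(pts,yaws):
        G=Ro.from_euler('xyz',[-90,0,y],degrees=True)
        s=R.inv().apply(np.array(q)*1000-p).round(1); w=np.degrees((R.inv()*G).as_rotvec()).round(1)
        p=p+R.apply(s); R=R*Ro.from_rotvec(np.radians(w)); out.append([list(map(float,s)),list(map(float,w))])
    for i in range(0,len(out),12): print(out[i:i+12])
    print('end',p.round(1),R.as_euler('xyz',degrees=True).round(2)); return out
def polar(p0,y0,p1,y1,n):
    f=np.linspace(0,1,n+1)[1:]; s=lambda a,b:a+(b-a)*f
    a=s(np.arctan2(p0[1],p0[0]),np.arctan2(p1[1],p1[0])); r=s(np.hypot(*p0[:2]),np.hypot(*p1[:2]))
    return np.c_[r*np.cos(a),r*np.sin(a),s(p0[2],p1[2])],s(y0,y1)
E
python3 - <<'E'
from plan import *
o=env.get_obs(); p=o['tool_pos']; r=o['tool_rot']
P,Y=polar(p,r[2],[.5887,-.2569,.220],-56,24)
rows(p,mat(r),P,Y)
E
```

```text
[[[-1.8, 0.1, -44.0], [0.0, 5.2, 0.0]], [[-0.8, 0.1, -44.1], [0.0, 5.3, 0.0]], [[0.3, 0.1, -44.0], [0.0, 5.2, 0.0]], [[1.2, 0.1, -43.9], [0.0, 5.2, 0.0]], [[2.3, 0.1, -44.0], [-0.0, 5.3, 0.0]], [[3.4, 0.2, -43.8], [-0.0, 5.2, 0.0]], [[4.4, 0.1, -43.7], [-0.0, 5.3, 0.0]], [[5.5, 0.1, -43.5], [-0.0, 5.2, 0.0]], [[6.4, 0.1, -43.5], [-0.0, 5.2, 0.0]], [[7.5, 0.1, -43.2], [-0.0, 5.3, 0.0]], [[8.5, 0.1, -43.0], [-0.0, 5.2, 0.0]], [[9.4, 0.1, -42.8], [-0.0, 5.2, 0.0]]]
[[[10.5, 0.1, -42.5], [-0.0, 5.3, 0.0]], [[11.5, 0.1, -42.2], [-0.0, 5.2, 0.0]], [[12.5, 0.1, -42.0], [-0.0, 5.2, 0.0]], [[13.4, 0.1, -41.6], [-0.0, 5.3, 0.0]], [[14.4, 0.1, -41.3], [-0.0, 5.2, 0.0]], [[15.3, 0.1, -40.9], [-0.0, 5.3, 0.0]], [[16.4, 0.1, -40.5], [-0.0, 5.2, 0.0]], [[17.3, 0.1, -40.0], [-0.0, 5.2, 0.0]], [[18.2, 0.1, -39.7], [-0.0, 5.3, 0.0]], [[19.1, 0.2, -39.2], [-0.0, 5.2, 0.0]], [[20.0, 0.1, -38.7], [-0.0, 5.2, -0.0]], [[20.9, 0.1, -38.2], [-0.0, 5.3, -0.0]]]
end [ 588.7 -256.9  220. ] [-89.99   0.   -56.03]
```

Request:
carry_out(
  targets=[
    [[-2,0,-44],[0,5.2,0]],
    [[-1,0,-44],[0,5.2,0]],
    [[0,0,-44],[0,5.2,0]],
    [[1,0,-44],[0,5.2,0]],
    [[2,0,-44],[0,5.3,0]],
    [[3,0,-44],[0,5.2,0]],
    [[4,0,-44],[0,5.3,0]],
    [[5,0,-44],[0,5.2,0]],
    [[6,0,-43],[0,5.2,0]],
    [[7,0,-43],[0,5.3,0]],
    [[8,0,-43],[0,5.2,0]],
    [[9,0,-43],[0,5.2,0]],
  ],
  jaw=1,
  squeeze=60,
)

```text
time_s: 2.1
tool_pos: [0.593, 0.2492, 0.2226]
tool_rot: [-90.0, -0.0, 6.8]
force: [1.2, -0.1, 0.0]
grip_width: 0.0871
```

Request:
carry_out(
  targets=[
    [[10,0,-42],[0,5.3,0]],
    [[11,0,-42],[0,5.2,0]],
    [[12,0,-42],[0,5.2,0]],
    [[13,0,-42],[0,5.3,0]],
    [[14,0,-41],[0,5.2,0]],
    [[15,0,-41],[0,5.3,0]],
    [[16,0,-40],[0,5.2,0]],
    [[17,0,-40],[0,5.2,0]],
    [[18,0,-40],[0,5.3,0]],
    [[19,0,-39],[0,5.2,0]],
    [[20,0,-39],[0,5.2,0]],
    [[0,0,0],[0,0,0]],
  ],
)

```text
time_s: 3.3
tool_pos: [0.596, -0.2268, 0.2234]
tool_rot: [-90.2, -0.2, -51.4]
force: [-0.5, 0.2, 0.6]
grip_width: 0.087
```

```bash
python3 - <<'E'
from plan import *
o=env.get_obs(); p=o['tool_pos']; r=o['tool_rot']; print(p,r,o['qpos'])
a=np.radians(-56); T=np.array([.563+.046*np.cos(a),-.2188+.046*np.sin(a)])
rows(p,mat(r),[[*T,.220]]+[[*T,z] for z in(.2,.18,.16,.135)],[-56]*5)
E
```

```text
[ 0.59595607 -0.22678029  0.22338504] [-90.21154359  -0.19766975 -51.41103532] [-12.77239751  19.49817806  39.71161228  86.34762831 -12.28281332
  78.58933542 -23.67717984]
[[[19.0, 3.5, -24.4], [0.2, 4.6, 0.2]], [[0.0, 20.0, -0.0], [0.0, -0.0, 0.0]], [[0.0, 20.0, -0.0], [0.0, -0.0, 0.0]], [[0.0, 20.0, -0.0], [0.0, -0.0, 0.0]], [[0.0, 25.0, -0.0], [0.0, -0.0, 0.0]]]
end [ 588.7 -256.9  135. ] [-9.000e+01 -1.000e-02 -5.601e+01]
```

Request:
carry_out(
  targets=[
    [[10,2,-12],[0.1,2.5,0.1]],
    [[9,1.5,-12.5],[0.1,2.1,0.1]],
    [[0,0,0],[0,0,0]],
    [[0,0,0],[0,0,0]],
  ],
)

```text
time_s: 3.7
tool_pos: [0.5923, -0.2473, 0.2188]
tool_rot: [-89.8, 0.2, -55.2]
force: [1.4, 0.9, 0.2]
grip_width: 0.087
```

```bash
python3 - <<'E'
from plan import *
o=env.get_obs(); p=o['tool_pos']; r=o['tool_rot']; print(p,r,o['qpos'],o['force'])
a=np.radians(-56); T=np.array([.563+.046*np.cos(a),-.2188+.046*np.sin(a)])
rows(p,mat(r),[[*T,z] for z in(.2,.18,.16,.135)],[-56]*4)
for n in("scene","top"):
    im=env.read_camera(n)[:,:,::-1].copy(); cv2.imwrite(f"pics/{n}2.png",im)
    a=im[80:260,150:330] if n=="scene" else im[60:240,350:530]
    cv2.imwrite(f"pics/{n}2c.png",cv2.resize(a,None,fx=3.3,fy=3.3,interpolation=cv2.INTER_CUBIC))
E
```

```text
[ 0.59234718 -0.24732622  0.21881898] [-89.80684014   0.23193697 -55.22374569] [-10.85899547  20.54120966  40.506876    85.93354183 -13.7278438
  78.610288   -24.63465164] [1.44565667 0.88078806 0.24631567]
[[[5.9, 18.8, -8.5], [-0.2, 0.8, -0.2]], [[0.0, 20.0, -0.0], [0.0, -0.0, -0.0]], [[0.0, 20.0, -0.0], [0.0, -0.0, -0.0]], [[0.0, 25.0, -0.0], [0.0, -0.0, -0.0]]]
end [ 588.7 -256.9  135. ] [-9.001e+01  3.000e-02 -5.602e+01]
```

View pics/scene2c.png

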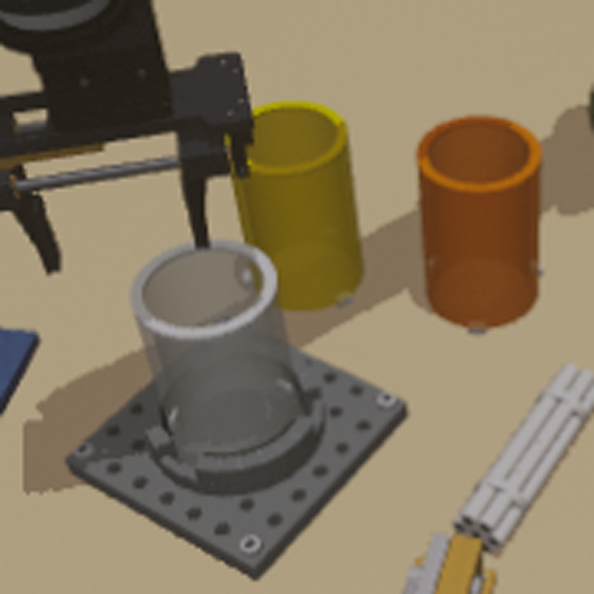

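View pics/top2c.png

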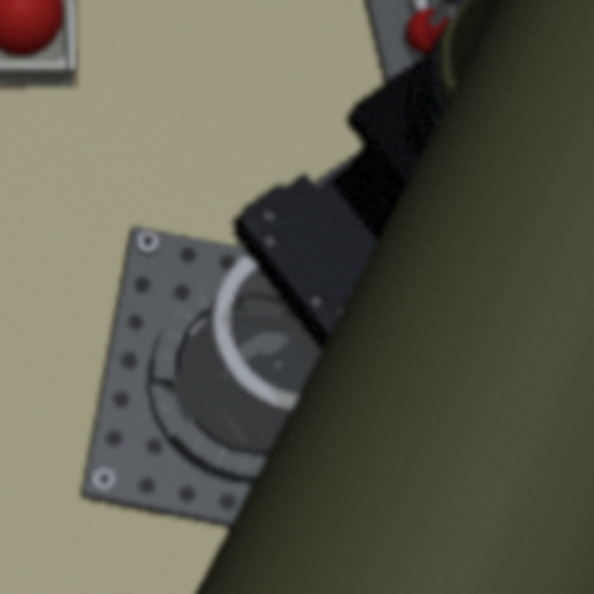

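The scene crop shows the inner finger over the rim mouth and the outer finger beyond the rim. The remaining error is about 10 mm, so I'll correct that and then descend.

Request:
carry_out(
  targets=[
    [[3,0,-4],[-0.1,0.4,-0.1]],
    [[3,0,-4],[-0.1,0.4,-0.1]],
    [[0,0,0],[0,0,0]],
    [[0,0,0],[0,0,0]],
  ],
)

```text
time_s: 4.2
tool_pos: [0.5891, -0.2571, 0.2191]
tool_rot: [-90.0, 0.0, -56.0]
force: [0.0, 0.3, -0.1]
grip_width: 0.0871
```

```bash
cat > st.py <<'E'
from plan import *
import sys
def st(ph=None,c=(.563,-.2188),z=None,rr=.046):
    o=env.get_obs(); p=o['tool_pos']; r=o['tool_rot']; print(o['time_s'],p.round(4),r.round(2),'q',o['qpos'].round(1),'F',o['force'].round(1),'M',o['wrist_torque'].round(2),'w',round(o['grip_width'],4))
    a=np.radians(r[2]); print('axis est',(p[:2]-rr*np.array([np.cos(a),np.sin(a)])).round(4))
    if ph is not None:
        a=np.radians(ph); T=np.array([c[0]+rr*np.cos(a),c[1]+rr*np.sin(a)]); rows(p,mat(r),[[*T,z if z else p[2]]],[ph])
    return o
E
python3 -c "
from st import *
st(-56,z=.135)"
```

```text
4.2 [ 0.5891 -0.2571  0.2191] [-9.000e+01  1.000e-02 -5.605e+01] q [-10.4  20.6  40.9  85.9 -13.6  78.5 -24.6] F [ 0.   0.3 -0.1] M [-0.09  0.18  0.03] w 0.0871
axis est [ 0.5634 -0.2189]
[[[-0.3, 84.1, -0.2], [-0.0, -0.0, -0.0]]]
end [ 588.7 -257.   135. ] [-9.000e+01  1.000e-02 -5.605e+01]
```

Request:
carry_out(
  targets=[
    [[0,14,0],[0,0,0]],
    [[0,14,0],[0,0,0]],
    [[0,14,0],[0,0,0]],
    [[0,14,0],[0,0,0]],
    [[0,14,0],[0,0,0]],
    [[0,14,0],[0,0,0]],
    [[0,0,0],[0,0,0]],
    [[0,0,0],[0,0,0]],
  ],
)

```text
time_s: 5.0
tool_pos: [0.589, -0.257, 0.1347]
tool_rot: [-90.0, 0.0, -56.0]
force: [-1.3, -0.5, -0.1]
grip_width: 0.0871
```

```bash
python3 -c "
from st import *
st(-56,z=.135)
im=env.read_camera('scene')[:,:,::-1]
cv2.imwrite('pics/s3.png',cv2.resize(im[80:260,150:330],None,fx=3.3,fy=3.3,interpolation=cv2.INTER_CUBIC))"
```

```text
5.0 [ 0.589  -0.257   0.1347] [-9.003e+01  2.000e-02 -5.603e+01] q [ -9.5  24.1  39.6  91.8 -16.   70.  -22.9] F [-1.3 -0.5 -0.1] M [-0.11  0.13  0.06] w 0.0871
axis est [ 0.5633 -0.2188]
[[[-0.2, -0.3, -0.2], [0.0, -0.0, -0.0]]]
end [ 588.8 -256.9  135. ] [-9.003e+01  2.000e-02 -5.603e+01]
```

View pics/s3.png

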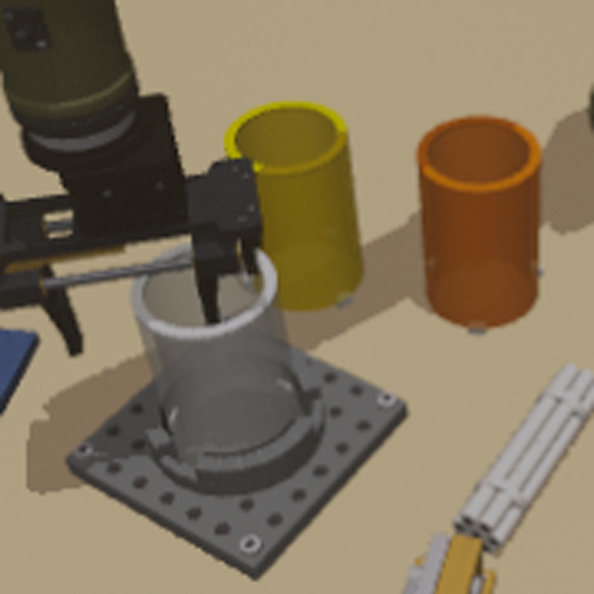

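The inner finger is inside the mouth at crop (210,310) and the outer finger is outside the wall. I'll close gently first to check the centring.

Request:
carry_out(
  targets=[
    [[0,0,0],[0,0,0]],
    [[0,0,0],[0,0,0]],
    [[0,0,0],[0,0,0]],
    [[0,0,0],[0,0,0]],
    [[0,0,0],[0,0,0]],
    [[0,0,0],[0,0,0]],
    [[0,0,0],[0,0,0]],
    [[0,0,0],[0,0,0]],
  ],
  jaw=0,
  squeeze=15,
)

```text
time_s: 5.85
tool_pos: [0.5891, -0.257, 0.135]
tool_rot: [-90.0, 0.0, -56.0]
force: [0.4, -0.4, 0.7]
grip_width: 0.031
```

```bash
python3 -c "
from st import *
st(-56,z=.135)"
```

```text
5.85 [ 0.5891 -0.257   0.135 ] [-9.001e+01  1.000e-02 -5.603e+01] q [ -9.5  24.   39.6  91.8 -16.   70.  -22.9] F [ 0.4 -0.4  0.7] M [-0.09  0.1  -0.02] w 0.031
axis est [ 0.5634 -0.2188]
[[[-0.2, -0.0, -0.3], [0.0, -0.0, -0.0]]]
end [ 588.7 -257.   135. ] [-9.001e+01  1.000e-02 -5.603e+01]
```

Still closing at 31 mm; I'll give it more time.

Request:
carry_out(
  targets=[
    [[0,0,0],[0,0,0]],
    [[0,0,0],[0,0,0]],
    [[0,0,0],[0,0,0]],
    [[0,0,0],[0,0,0]],
    [[0,0,0],[0,0,0]],
    [[0,0,0],[0,0,0]],
    [[0,0,0],[0,0,0]],
  ],
)

```text
time_s: 6.55
tool_pos: [0.589, -0.2562, 0.1349]
tool_rot: [-90.0, 0.1, -56.0]
force: [-2.0, 3.9, 1.1]
grip_width: 0.0087
```

```bash
python3 -c "
from st import *
st(-56,z=.135)"
```

```text
6.55 [ 0.589  -0.2562  0.1349] [-9.0e+01  8.0e-02 -5.6e+01] q [ -9.5  24.   39.5  91.8 -16.1  70.  -22.9] F [-2.   3.9  1.1] M [0.75 0.55 0.2 ] w 0.0087
axis est [ 0.5633 -0.218 ]
[[[0.5, -0.1, -0.7], [-0.0, 0.0, -0.1]]]
end [ 588.7 -257.   135. ] [-9.0e+01 -2.0e-02 -5.6e+01]
```

Request:
carry_out(
  targets=[
    [[-0.8,0,0],[0,0,0]],
    [[0,0,0],[0,0,0]],
    [[0,0,0],[0,0,0]],
    [[0,0,0],[0,0,0]],
  ],
  squeeze=60,
)

```text
time_s: 6.95
tool_pos: [0.5888, -0.2562, 0.1349]
tool_rot: [-90.0, -0.0, -56.0]
force: [0.7, 3.0, -2.0]
grip_width: 0.0081
```

```bash
python3 -c "
from st import *
st(-56,z=.135)"
```

```text
6.95 [ 0.5888 -0.2562  0.1349] [-90.    -0.   -56.02] q [ -9.6  24.   39.6  91.9 -16.   69.9 -22.9] F [ 0.7  3.  -2. ] M [0.4  0.22 0.31] w 0.0081
axis est [ 0.5631 -0.2181]
[[[0.6, -0.1, -0.5], [-0.0, -0.0, 0.0]]]
end [ 588.8 -257.   135. ] [-90.    -0.   -56.02]
```

Request:
carry_out(
  targets=[
    [[-0.06,0,2.4],[0,-3,0]],
    [[-0.06,0,2.4],[0,-3,0]],
    [[-0.06,0,2.4],[0,-3,0]],
    [[-0.06,0,2.4],[0,-3,0]],
    [[-0.06,0,2.4],[0,-3,0]],
    [[0,0,0],[0,0,0]],
  ],
)

```text
time_s: 7.55
tool_pos: [0.597, -0.2497, 0.1348]
tool_rot: [-90.1, 0.0, -41.2]
force: [-0.9, -0.3, -1.1]
grip_width: 0.008
```

```bash
python3 -c "
from st import *
st(-41,c=(.5631,-.2181),z=.135)"
```

```text
7.55 [ 0.597  -0.2497  0.1348] [-90.06   0.   -41.19] q [ -8.   24.   36.5  91.  -14.9  70.   -9.9] F [-0.9 -0.3 -1.1] M [-0.03  0.41 -0.3 ] w 0.008
axis est [ 0.5623 -0.2194]
[[[-0.3, -0.2, 1.6], [0.1, -0.2, -0.0]]]
end [ 597.8 -248.3  135. ] [-89.96   0.   -40.99]
```

Request:
carry_out(
  targets=[
    [[-0.06,0,2.4],[0,-3,0]],
    [[-0.06,0,2.4],[0,-3,0]],
    [[-0.06,0,2.4],[0,-3,0]],
    [[-0.06,0,2.4],[0,-3,0]],
    [[-0.06,0,2.4],[0,-3,0]],
  ],
)

```text
time_s: 8.05
tool_pos: [0.6035, -0.2406, 0.1349]
tool_rot: [-90.1, -0.0, -26.2]
force: [-2.0, -1.1, -0.9]
grip_width: 0.008
```

```bash
python3 -c "
from st import *
st(-26,c=(.5631,-.2181),z=.135)"
```

```text
8.05 [ 0.6035 -0.2406  0.1349] [-9.012e+01 -2.000e-02 -2.620e+01] q [ -6.7  23.7  33.6  90.6 -13.6  69.8   3.2] F [-2.  -1.1 -0.9] M [-0.32  0.37 -0.82] w 0.008
axis est [ 0.5622 -0.2203]
[[[-0.2, -0.1, 2.5], [0.1, -0.2, 0.0]]]
end [ 604.4 -238.3  135. ] [-9.002e+01 -2.000e-02 -2.600e+01]
```

Request:
carry_out(
  targets=[
    [[-0.1,0,2.7],[0,-3,0]],
    [[-0.1,0,2.7],[0,-3,0]],
    [[-0.1,0,2.7],[0,-3,0]],
    [[-0.1,0,2.7],[0,-3,0]],
    [[-0.1,0,2.7],[0,-3,0]],
  ],
)

```text
time_s: 8.55
tool_pos: [0.6079, -0.2285, 0.1351]
tool_rot: [-90.2, -0.0, -11.2]
force: [-0.5, -3.0, -0.4]
grip_width: 0.0078
```

```bash
python3 -c "
from st import *
st(-11,c=(.5631,-.2181),z=.135)"
```

```text
8.55 [ 0.6079 -0.2285  0.1351] [-9.017e+01 -5.000e-02 -1.121e+01] q [ -5.8  23.1  30.7  90.6 -12.2  69.6  16. ] F [-0.5 -3.  -0.4] M [-0.9   0.24 -0.72] w 0.0078
axis est [ 0.5628 -0.2195]
[[[0.1, 0.1, 1.6], [0.2, -0.2, 0.0]]]
end [ 608.3 -226.9  135. ] [-8.997e+01 -5.000e-02 -1.101e+01]
```

Request:
carry_out(
  targets=[
    [[0,0,1.8],[0,-2,0]],
    [[0,0,1.8],[0,-2,0]],
    [[0,0,1.8],[0,-2,0]],
  ],
)

```text
time_s: 8.85
tool_pos: [0.609, -0.2222, 0.1353]
tool_rot: [-90.1, -0.0, -5.0]
force: [-1.4, -3.9, -0.1]
grip_width: 0.0083
```

Request:
carry_out(
  targets=[
    [[0,0,1.6],[0,-2,0]],
    [[0,0,1.6],[0,-2,0]],
  ],
)

```text
time_s: 9.05
tool_pos: [0.6093, -0.2187, 0.1353]
tool_rot: [-90.1, -0.0, -1.0]
force: [-0.8, -4.1, 0.6]
grip_width: 0.008
```

```bash
python3 -c "
from st import *
st(-1,c=(.5631,-.2185),z=.135)"
```

```text
9.05 [ 0.6093 -0.2187  0.1353] [-9.013e+01 -1.000e-02 -9.800e-01] q [ -5.2  22.6  28.8  90.8 -11.2  69.5  24.7] F [-0.8 -4.1  0.6] M [-1.41  0.22 -0.54] w 0.008
axis est [ 0.5633 -0.218 ]
[[[-0.2, 0.3, -0.6], [0.1, 0.0, 0.0]]]
end [ 609.1 -219.3  135. ] [-9.003e+01 -1.000e-02 -9.800e-01]
```

Request:
carry_out(
  targets=[
    [[0,0,1.5],[0,-2,0]],
    [[0,0,1.5],[0,-2,0]],
  ],
)

```text
time_s: 9.25
tool_pos: [0.6094, -0.2157, 0.1353]
tool_rot: [-90.1, -0.0, 3.0]
force: [-0.4, -5.6, 0.7]
grip_width: 0.0076
```

```bash
python3 -c "
from st import *
st(3,c=(.5631,-.2185),z=.135)"
```

```text
9.25 [ 0.6094 -0.2157  0.1353] [-9.014e+01 -2.000e-02  3.020e+00] q [ -4.9  22.3  28.   91.  -10.9  69.4  28.2] F [-0.4 -5.6  0.7] M [-1.56  0.3  -0.62] w 0.0076
axis est [ 0.5635 -0.2182]
[[[-0.4, 0.3, -0.3], [0.1, 0.0, 0.0]]]
end [ 609.  -216.1  135. ] [-9.004e+01 -2.000e-02  3.020e+00]
```

Request:
carry_out(
  targets=[
    [[0,0,1.5],[0,-2,0]],
    [[0,0,1.5],[0,-2,0]],
  ],
)

```text
time_s: 9.45
tool_pos: [0.609, -0.2124, 0.1351]
tool_rot: [-90.1, 0.0, 7.0]
force: [-1.3, -3.4, -0.9]
grip_width: 0.0076
```

```bash
python3 -c "
from st import *
st(7,c=(.5631,-.2185),z=.135)"
```

```text
9.45 [ 0.609  -0.2124  0.1351] [-9.01e+01  2.00e-02  7.04e+00] q [ -4.7  22.1  27.3  91.1 -10.5  69.3  31.7] F [-1.3 -3.4 -0.9] M [-1.07  0.35 -0.42] w 0.0076
axis est [ 0.5634 -0.218 ]
[[[-0.4, 0.1, -0.5], [0.1, 0.0, -0.0]]]
end [ 608.7 -212.9  135. ] [-9.00e+01  2.00e-02  7.04e+00]
```

Request:
carry_out(
  targets=[
    [[0,0,1.6],[0,-2,0]],
    [[0,0,1.6],[0,-2,0]],
  ],
)

```text
time_s: 9.65
tool_pos: [0.6087, -0.2092, 0.1351]
tool_rot: [-90.1, 0.0, 11.0]
force: [-1.7, -3.7, -0.2]
grip_width: 0.0085
```

```bash
python3 -c "
from st import *
st(11,c=(.5631,-.2185),z=.135)"
```

```text
9.65 [ 0.6087 -0.2092  0.1351] [-9.011e+01  2.000e-02  1.104e+01] q [ -4.4  21.8  26.6  91.3 -10.1  69.2  35.2] F [-1.7 -3.7 -0.2] M [-1.26  0.32 -0.46] w 0.0085
axis est [ 0.5635 -0.218 ]
[[[-0.5, 0.1, -0.4], [0.1, 0.0, -0.0]]]
end [ 608.2 -209.7  135. ] [-9.001e+01  2.000e-02  1.104e+01]
```

Request:
carry_out(
  targets=[
    [[0,0,1.6],[0,-2,0]],
  ],
)

```text
time_s: 9.75
tool_pos: [0.6083, -0.2075, 0.1351]
tool_rot: [-90.1, 0.0, 13.0]
force: [-1.5, -3.8, -0.8]
grip_width: 0.0082
```

```bash
python3 -c "
from st import *
st(13,c=(.5631,-.2185),z=.135)"
```

```text
9.75 [ 0.6083 -0.2075  0.1351] [-9.009e+01  3.000e-02  1.305e+01] q [ -4.3  21.7  26.2  91.5 -10.   69.2  36.9] F [-1.5 -3.8 -0.8] M [-1.31  0.29 -0.46] w 0.0082
axis est [ 0.5635 -0.2179]
[[[-0.5, 0.1, -0.5], [0.1, 0.0, -0.0]]]
end [ 607.9 -208.1  135. ] [-8.999e+01  3.000e-02  1.305e+01]
```

Request:
carry_out(
  targets=[
    [[0,0,1.6],[0,-2,0]],
  ],
)

```text
time_s: 9.85
tool_pos: [0.6079, -0.2061, 0.1351]
tool_rot: [-90.1, 0.0, 15.0]
force: [-1.8, -3.1, -0.9]
grip_width: 0.008
```

```bash
python3 -c "
from st import *
st()"
```

```text
9.85 [ 0.6079 -0.2061  0.1351] [-9.010e+01  4.000e-02  1.503e+01] q [-4.2 21.5 25.9 91.6 -9.8 69.1 38.6] F [-1.8 -3.1 -0.9] M [-1.2   0.38 -0.52] w 0.008
axis est [ 0.5635 -0.218 ]
```

Request:
carry_out(
  targets=[
    [[0,0,1.6],[0,-2,0]],
  ],
)

```text
time_s: 9.95
tool_pos: [0.6076, -0.2046, 0.1351]
tool_rot: [-90.1, 0.0, 17.0]
force: [-1.6, -6.1, -0.6]
grip_width: 0.0079
```

```bash
python3 -c "
from st import *
st()"
```

```text
9.95 [ 0.6076 -0.2046  0.1351] [-9.011e+01  3.000e-02  1.702e+01] q [-4.1 21.4 25.5 91.7 -9.6 69.1 40.4] F [-1.6 -6.1 -0.6] M [-1.4   0.35 -0.65] w 0.0079
axis est [ 0.5636 -0.2181]
```

Request:
carry_out(
  targets=[
    [[0,0,1.6],[0,-2,0]],
  ],
)

```text
time_s: 10.05
tool_pos: [0.6072, -0.2033, 0.1351]
tool_rot: [-90.1, 0.0, 19.0]
force: [0.5, -4.4, -2.6]
grip_width: 0.0081
```

```bash
python3 -c "
from st import *
st()
im=env.read_camera('scene')[:,:,::-1]
cv2.imwrite('pics/s4.png',cv2.resize(im[130:250,150:290],None,fx=4.8,fy=4.8,interpolation=cv2.INTER_CUBIC))
im=env.read_camera('top')[:,:,::-1]
cv2.imwrite('pics/t4.png',cv2.resize(im[110:240,360:490],None,fx=4.6,fy=4.6,interpolation=cv2.INTER_CUBIC))"
```

```text
10.05 [ 0.6072 -0.2033  0.1351] [-9.012e+01  3.000e-02  1.900e+01] q [-3.9 21.2 25.2 91.8 -9.4 69.  42.1] F [ 0.5 -4.4 -2.6] M [-1.25  0.22 -0.67] w 0.0081
axis est [ 0.5637 -0.2182]
```

View pics/s4.png

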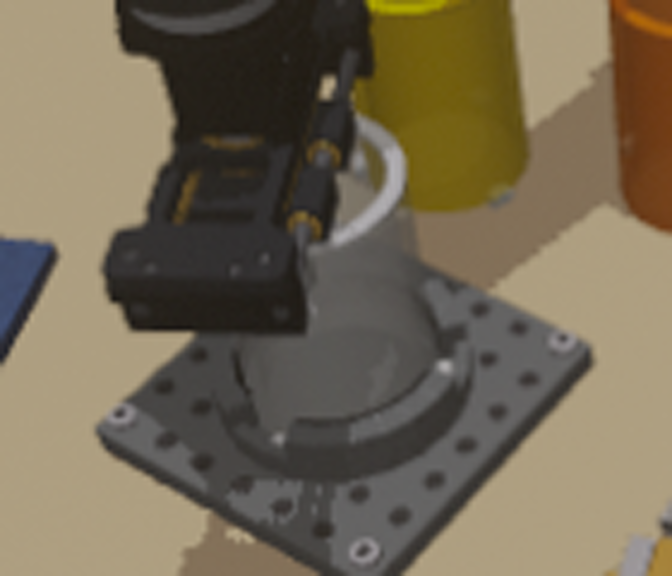

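View pics/t4.png

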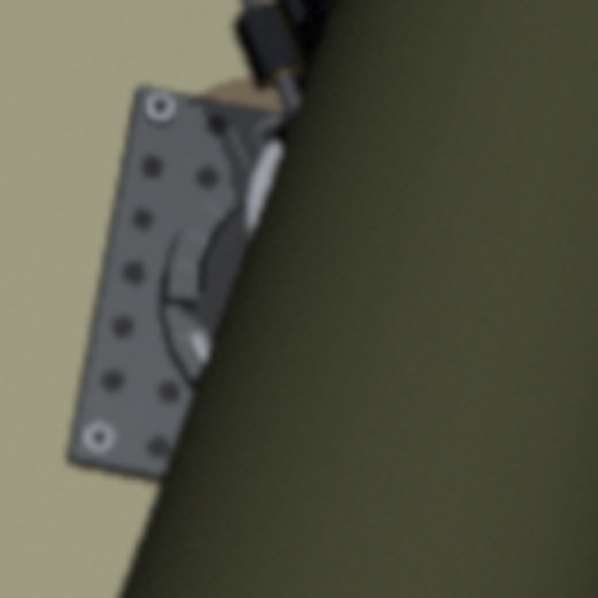

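```bash
python3 - <<'E'
from h import *
c=np.array([.563,-.2185])
def f(n,q,z):
    x=back(n,q,z)[:,:2]-c; print(n,z,np.degrees(np.arctan2(x[:,1],x[:,0])).round(0),np.hypot(*x.T).round(3))
for z in(.028,.05):
    f("scene",np.array([[205,320],[368,270]])/4.8+[160,140],z)
    f("top",np.array([[215,208],[400,265]])/4.8+[365,115],z)
    f("scene",np.array([[278,438],[445,365]])/4.8+[150,130],z)
    f("top",np.array([[200,345]])/4.6+[360,110],z)
    f("scene",np.array([[455,330],[290,145+0],[235,400]])/4.8+[150,130],z)
E
```

```text
scene 0.028 [-72. 157.] [0.047 0.053]
top 0.028 [ 41. -77.] [0.051 0.052]
scene 0.028 [ -8. 115.] [0.053 0.056]
top 0.028 [113.] [0.054]
scene 0.028 [ 137. -142.  -48.] [0.065 0.189 0.056]
scene 0.05 [-46. 134.] [0.043 0.045]
top 0.05 [ 49. -82.] [0.05  0.045]
scene 0.05 [ 5. 96.] [0.067 0.062]
top 0.05 [116.] [0.059]
scene 0.05 [ 119. -142.  -28.] [0.064 0.163 0.059]
```

The bright spots are the lugs. Before the twist they were at about -77°; they now sit at -8°, 115° and 113°, so the lug yaw is about -7° against slots at -11.8°. That is slightly past the slots, so I'll back off about 6°.

Request:
carry_out(
  targets=[
    [[0,0,-1.6],[0,2,0]],
    [[0,0,-1.6],[0,2,0]],
    [[0,0,-1.6],[0,2,0]],
    [[0,0,0],[0,0,0]],
  ],
)

```text
time_s: 10.55
tool_pos: [0.6081, -0.2058, 0.1348]
tool_rot: [-90.0, 0.1, 13.1]
force: [-2.3, -2.2, 0.8]
grip_width: 0.0077
```

```bash
python3 -c "
from st import *
st()
im=env.read_camera('scene')[:,:,::-1]
cv2.imwrite('pics/s5.png',cv2.resize(im[180:240,180:260],None,fx=9,fy=9,interpolation=cv2.INTER_CUBIC))
im=env.read_camera('top')[:,:,::-1]
cv2.imwrite('pics/t5.png',cv2.resize(im[150:210,380:440],None,fx=9,fy=9,interpolation=cv2.INTER_CUBIC))"
```

```text
10.55 [ 0.6081 -0.2058  0.1348] [-89.96   0.11  13.09] q [ -4.4  21.7  26.2  91.5 -10.   69.3  36.8] F [-2.3 -2.2  0.8] M [-0.73  0.92  0.34] w 0.0077
axis est [ 0.5633 -0.2162]
```

View pics/s5.png

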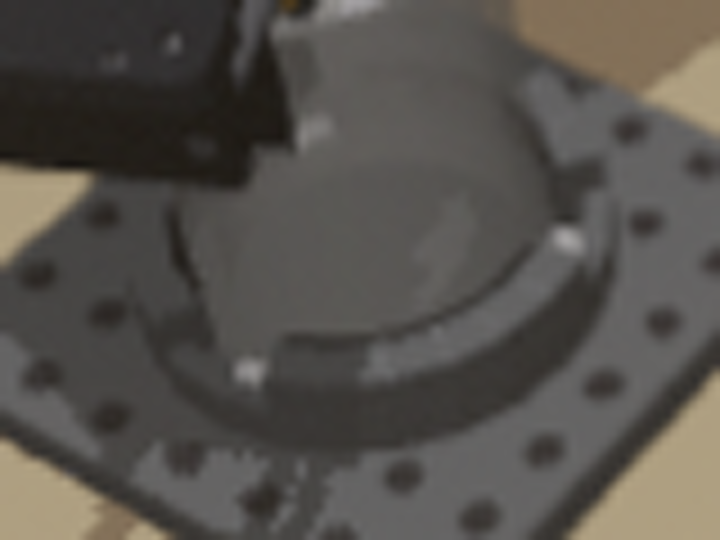

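View pics/t5.png

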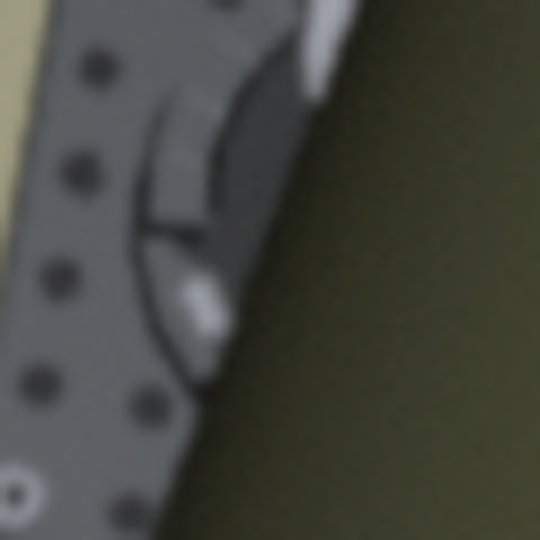

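```bash
python3 - <<'E'
from h import *
def f(n,q,z,c):
    x=back(n,q,z)[:,:2]-c; print(n,z,np.degrees(np.arctan2(x[:,1],x[:,0])).round(1),np.hypot(*x.T).round(4))
# per-camera base centre
ct=np.array([.5639,-.2201]); cs=np.array([.5602,-.2186])
f("scene",np.array([[250,370],[568,240]])/9+[180,180],.028,cs)
f("top",np.array([[206,305]])/9+[380,150],.028,ct)
f("scene",np.array([[278,438],[445,365]])/4.8+[150,130],.028,cs)
f("top",np.array([[200,345]])/4.6+[360,110],.028,ct)
# slot edge in top at lip top & plate
f("top",np.array([[150,232],[195,238],[200,390]])/9+[380,150],.05,ct)
E
```

```text
scene 0.028 [ -8.3 109.8] [0.0551 0.0559]
top 0.028 [110.8] [0.0555]
scene 0.028 [ -7.7 112. ] [0.0553 0.0546]
top 0.028 [113.6] [0.0554]
top 0.05 [ 95.7  98.2 127.9] [0.0687 0.0583 0.0731]
```

Request:
carry_out(
  targets=[
    [[0,0,-1.6],[0,1.5,0]],
    [[0,0,-1.6],[0,1.5,0]],
    [[0,0,0],[0,0,0]],
  ],
)

```text
time_s: 10.95
tool_pos: [0.609, -0.2086, 0.1349]
tool_rot: [-89.9, 0.1, 10.0]
force: [-5.8, 0.5, 1.4]
grip_width: 0.008
```

```bash
python3 -c "
from st import *
st()
im=env.read_camera('scene')[:,:,::-1]
cv2.imwrite('pics/s6.png',cv2.resize(im[180:240,180:260],None,fx=9,fy=9,interpolation=cv2.INTER_CUBIC))
im=env.read_camera('top')[:,:,::-1]
cv2.imwrite('pics/t6.png',cv2.resize(im[150:210,380:440],None,fx=9,fy=9,interpolation=cv2.INTER_CUBIC))"
```

```text
10.95 [ 0.609  -0.2086  0.1349] [-8.991e+01  6.000e-02  9.960e+00] q [ -4.5  22.   26.7  91.2 -10.4  69.4  34.2] F [-5.8  0.5  1.4] M [-0.11  1.28  0.45] w 0.008
axis est [ 0.5637 -0.2166]
```

View pics/s6.png

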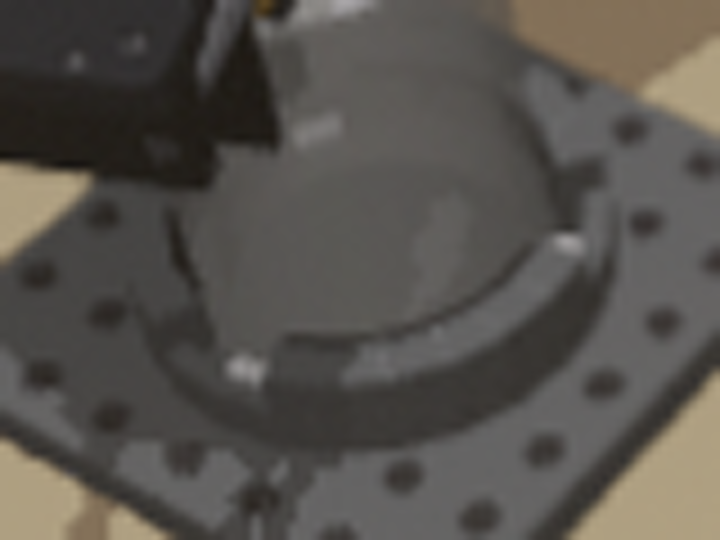

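View pics/t6.png

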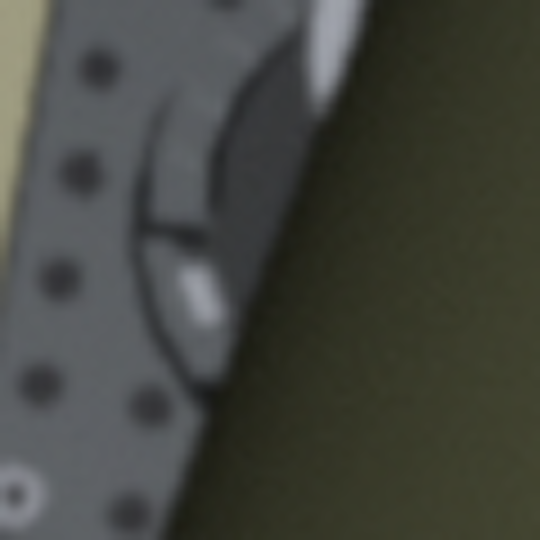

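The lug in the top view is now at about 109°, against a slot at 108°. I'll pull straight up.

Request:
carry_out(
  targets=[
    [[-0.6,-2,0.5],[0,0,0]],
    [[0,-3,0],[0,0,0]],
    [[0,-3,0],[0,0,0]],
    [[0,-3,0],[0,0,0]],
  ],
)

```text
time_s: 11.45
tool_pos: [0.6073, -0.2091, 0.1437]
tool_rot: [-89.9, 0.2, 9.9]
force: [-2.3, -2.0, -17.9]
grip_width: 0.008
```

```bash
python3 -c "
from st import *
st()
im=env.read_camera('scene')[:,:,::-1]
cv2.imwrite('pics/s7.png',cv2.resize(im[140:240,160:280],None,fx=5,fy=5,interpolation=cv2.INTER_CUBIC))"
```

```text
11.45 [ 0.6073 -0.2091  0.1437] [-89.95   0.21   9.92] q [ -4.6  21.5  26.9  90.8 -10.1  70.4  34. ] F [ -2.3  -2.  -17.9] M [-0.9   0.29  0.09] w 0.008
axis est [ 0.562 -0.217]
```

View pics/s7.png

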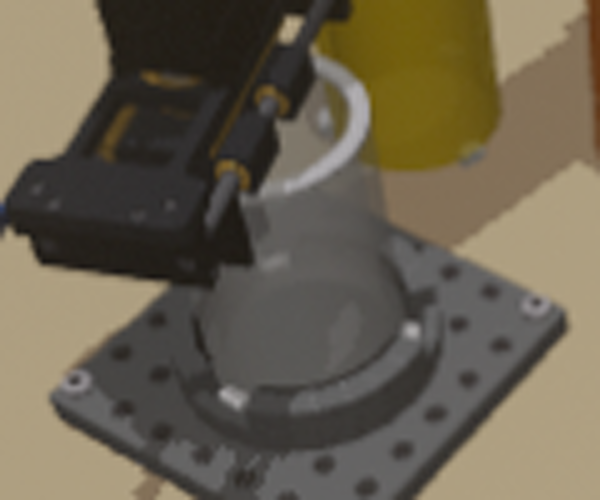

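The force is 18 N, as expected for drag plus weight, and the lugs are rising in the slots. I'll keep pulling.

Request:
carry_out(
  targets=[
    [[0,-3,0],[0,0,0]],
    [[0,-3,0],[0,0,0]],
    [[0,-3,0],[0,0,0]],
    [[0,-3,0],[0,0,0]],
    [[0,-3,0],[0,0,0]],
    [[0,-3,0],[0,0,0]],
  ],
)

```text
time_s: 12.1
tool_pos: [0.6111, -0.2082, 0.1663]
tool_rot: [-90.0, -0.3, 10.0]
force: [-0.3, 0.5, -3.4]
grip_width: 0.0081
```

```bash
python3 -c "
from st import *
st()
im=env.read_camera('scene')[:,:,::-1]
cv2.imwrite('pics/s8.png',cv2.resize(im[120:240,160:280],None,fx=5,fy=5,interpolation=cv2.INTER_CUBIC))"
```

```text
12.1 [ 0.6111 -0.2082  0.1663] [-90.02  -0.33  10.02] q [-4.8 20.5 27.  89.3 -9.8 72.2 33.7] F [-0.3  0.5 -3.4] M [-0.   -0.15 -0.02] w 0.0081
axis est [ 0.5658 -0.2162]
```

View pics/s8.png

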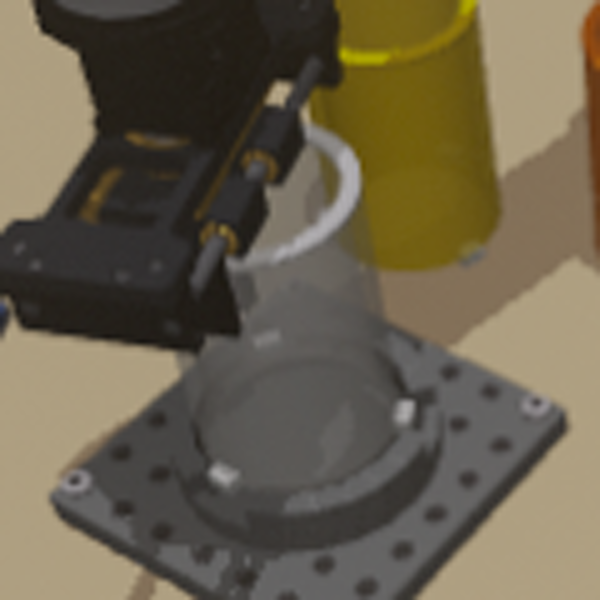

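Request:
carry_out(
  targets=[
    [[0,-4,0],[0,0,0]],
    [[0,-8,0],[0,0,0]],
    [[0,-8,0],[0,0,0]],
    [[0,-10,0],[0,0,0]],
    [[0,-10,0],[0,0,0]],
    [[0,-10,0],[0,0,0]],
    [[0,-10,0],[0,0,0]],
    [[0,-10,0],[0,0,0]],
    [[0,-10,0],[0,0,0]],
    [[0,-5,0],[0,0,0]],
    [[0,0,0],[0,0,0]],
    [[0,0,0],[0,0,0]],
  ],
)

```text
time_s: 13.35
tool_pos: [0.6085, -0.2089, 0.2487]
tool_rot: [-90.0, 0.0, 10.0]
force: [-0.6, 0.6, -3.6]
grip_width: 0.008
```

```bash
python3 -c "
from st import *
st()
im=env.read_camera('scene')[:,:,::-1]
cv2.imwrite('pics/s9.png',cv2.resize(im[60:240,120:300],None,fx=3.3,fy=3.3,interpolation=cv2.INTER_CUBIC))"
```

```text
13.35 [ 0.6085 -0.2089  0.2487] [-8.998e+01  4.000e-02  9.970e+00] q [-5.1 18.  27.7 82.9 -8.4 81.2 32.7] F [-0.6  0.6 -3.6] M [-0.1  -0.15  0.01] w 0.008
axis est [ 0.5632 -0.2169]
```

View pics/s9.png

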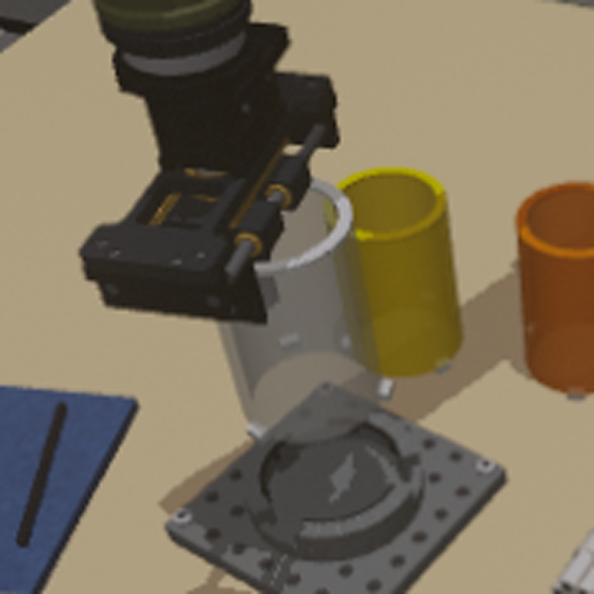

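Request:
carry_out(
  targets=[
    [[4,0,20],[0,0,0]],
    [[6,0,30],[0,0,0]],
    [[8,0,40],[0,0,0]],
    [[9,0,45],[0,0,0]],
    [[9,0,45],[0,0,0]],
    [[9,0,45],[0,0,0]],
    [[9,0,45],[0,0,0]],
    [[9,0,45],[0,0,0]],
    [[9,0,42],[0,0,0]],
    [[8,0,40],[0,0,0]],
    [[6,0,30],[0,0,0]],
    [[4,0,20],[0,0,0]],
  ],
)

```text
time_s: 14.6
tool_pos: [0.6188, 0.2504, 0.2479]
tool_rot: [-89.9, 0.1, 10.2]
force: [0.6, 0.2, -4.1]
grip_width: 0.0078
```

Request:
carry_out(
  targets=[
    [[0,0,0],[0,0,0]],
    [[0,0,0],[0,0,0]],
    [[0,0,0],[0,0,0]],
  ],
)

```text
time_s: 14.9
tool_pos: [0.6206, 0.244, 0.2489]
tool_rot: [-90.1, 0.0, 9.8]
force: [0.3, -1.2, -4.4]
grip_width: 0.0082
```

```bash
python3 -c "
from st import *
st(10,c=(.5752,.2389))
for n in('scene','top'):
    cv2.imwrite(f'pics/{n}10.png',env.read_camera(n)[:,:,::-1])"
```

```text
14.9 [0.6206 0.244  0.2489] [-9.01e+01  2.00e-02  9.79e+00] q [-34.7  20.   14.6  78.7  -4.9  81.9 -10.6] F [ 0.3 -1.2 -4.4] M [-0.06 -0.18  0.01] w 0.0082
axis est [0.5753 0.2362]
[[[0.4, -0.0, 2.9], [0.1, -0.2, -0.0]]]
end [620.5 246.9 248.9] [-9.00e+01  2.00e-02  9.99e+00]
```

View pics/scene10.png

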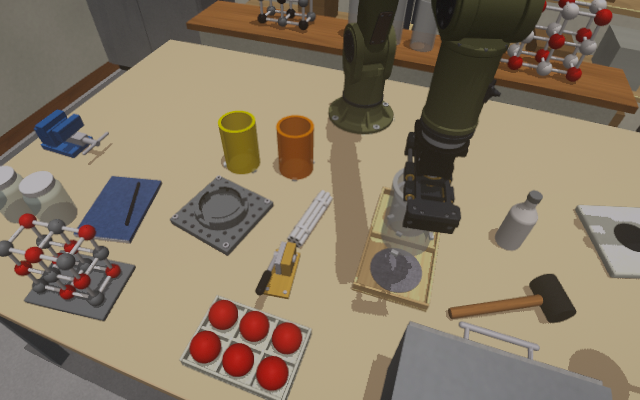

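View pics/top10.png

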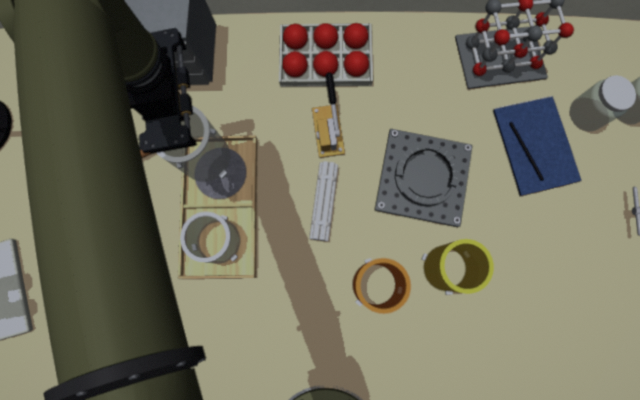

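```bash
cat > ov.py <<'E'
from st import *
def ov(c,foot,tag):
    for n,box in(('scene',(100,310,340,470)),('top',(60,250,140,330))):
        im=env.read_camera(n)[:,:,::-1].copy()
        f=5; y0,y1,x0,x1=box; big=cv2.resize(im[y0:y1,x0:x1],None,fx=f,fy=f,interpolation=cv2.INTER_CUBIC)[:,:]
        a=np.linspace(0,2*np.pi,90)
        for z,col in((foot,(0,0,255)),(foot+.15,(0,255,0))):
            X=np.c_[c[0]+.05*np.cos(a),c[1]+.05*np.sin(a),np.full(90,z)]
            uv=((proj(n,X)-[x0,y0]+.5)*f).astype(int); cv2.polylines(big,[uv.reshape(-1,1,2)],True,col,1)
        s=min(1,600/big.shape[0],800/big.shape[1]); cv2.imwrite(f'pics/{tag}_{n}.png',cv2.resize(big,None,fx=s,fy=s))
E
python3 -c "
from ov import *
ov((.5753,.2362+.0012),.1339,'o1');st(10,c=(.5752,.2389))"
```

```text
15.1 [0.6203 0.2453 0.2493] [-9.001e+01 -1.000e-02  9.850e+00] q [-34.8  20.   14.5  78.7  -4.9  81.9 -10.6] F [-0.   0.1 -4. ] M [-0.09 -0.16  0.05] w 0.0081
axis est [0.575  0.2374]
[[[0.4, -0.0, 1.5], [0.0, -0.2, 0.0]]]
end [620.5 246.8 249.3] [-9.001e+01 -1.000e-02  1.005e+01]
```

View pics/o1_scene.png

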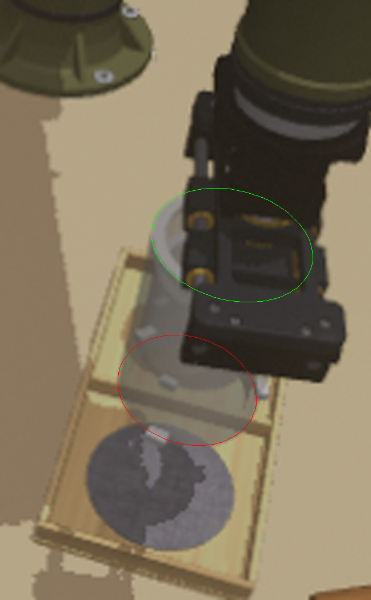

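View pics/o1_top.png

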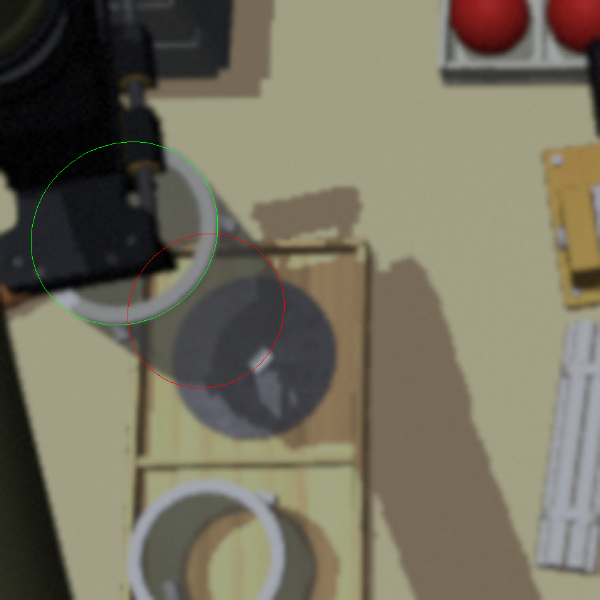

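The predicted upright rim and foot circles coincide with the visible tube edges in both views, so the column hangs straight. I'll lower it over the pad.

Request:
carry_out(
  targets=[
    [[0.4,6,1.5],[0,0,0]],
    [[0,12,0],[0,0,0]],
    [[0,14,0],[0,0,0]],
    [[0,14,0],[0,0,0]],
    [[0,14,0],[0,0,0]],
    [[0,14,0],[0,0,0]],
    [[0,14,0],[0,0,0]],
    [[0,12,0],[0,0,0]],
    [[0,8,0],[0,0,0]],
    [[0,5,0],[0,0,0]],
    [[0,3,0],[0,0,0]],
    [[0,0,0],[0,0,0]],
  ],
)

```text
time_s: 16.3
tool_pos: [0.6201, 0.2484, 0.133]
tool_rot: [-90.0, 0.0, 10.0]
force: [-0.3, 0.0, -3.6]
grip_width: 0.008
```

Request:
carry_out(
  targets=[
    [[0,0,0],[0,0,0]],
    [[0,0,0],[0,0,0]],
  ],
)

```text
time_s: 16.5
tool_pos: [0.6205, 0.2485, 0.1338]
tool_rot: [-90.0, -0.1, 10.0]
force: [-0.5, 1.1, -4.0]
grip_width: 0.0082
```

```bash
python3 -c "
from ov import *
o=st(10,c=(.5752,.2389),z=.123);z=o['tool_pos'][2]-.115; print('foot',z)
ov((.5752,.2388),z,'o2')"
```

```text
16.5 [0.6205 0.2485 0.1338] [-8.997e+01 -6.000e-02  9.970e+00] q [-34.6  23.7  13.7  87.2  -5.8  69.8 -10. ] F [-0.5  1.1 -4. ] M [-0.03 -0.14 -0.05] w 0.0082
axis est [0.5752 0.2406]
[[[-0.3, 10.8, -1.6], [-0.0, -0.0, 0.1]]]
end [620.5 246.9 123. ] [-8.997e+01  4.000e-02  9.970e+00]
foot 0.018767643191752267
```

View pics/o2_scene.png

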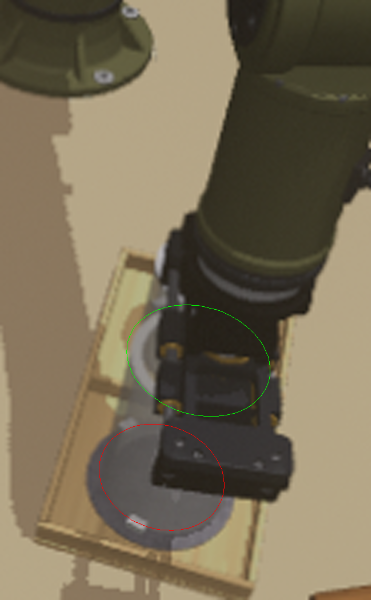

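View pics/o2_top.png

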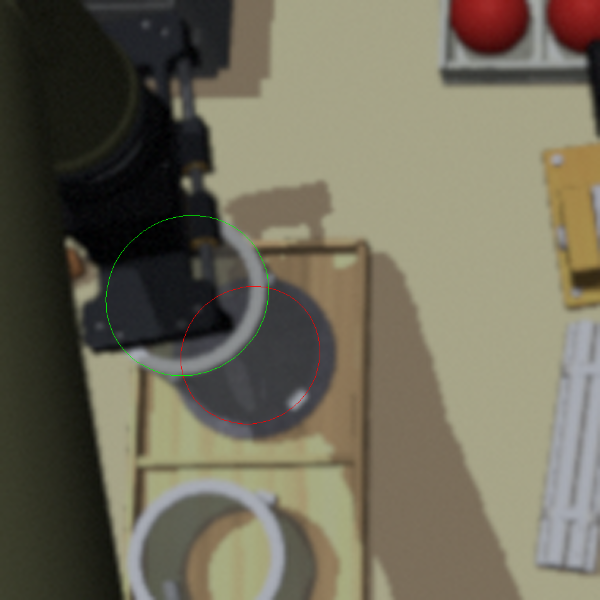

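Request:
carry_out(
  targets=[
    [[0,2,-1],[0,0,0]],
    [[0,2,0],[0,0,0]],
    [[0,2,0],[0,0,0]],
    [[0,2,0],[0,0,0]],
    [[0,1,0],[0,0,0]],
    [[0,0,0],[0,0,0]],
    [[0,0,0],[0,0,0]],
  ],
)

```text
time_s: 17.3
tool_pos: [0.6202, 0.2474, 0.124]
tool_rot: [-90.0, 0.0, 10.0]
force: [0.7, -0.1, -4.6]
grip_width: 0.0076
```

Request:
carry_out(
  targets=[
    [[0,0.8,0],[0,0,0]],
    [[0,0.8,0],[0,0,0]],
    [[0,0,0],[0,0,0]],
  ],
)

```text
time_s: 17.6
tool_pos: [0.6206, 0.2474, 0.123]
tool_rot: [-90.0, -0.1, 10.0]
force: [0.3, -0.4, -2.1]
grip_width: 0.008
```

Contact is beginning. A little more.

Request:
carry_out(
  targets=[
    [[0,0.5,0],[0,0,0]],
    [[0,0,0],[0,0,0]],
    [[0,0,0],[0,0,0]],
  ],
)

```text
time_s: 17.9
tool_pos: [0.6209, 0.2474, 0.1229]
tool_rot: [-90.0, -0.1, 10.0]
force: [0.9, -0.3, 3.6]
grip_width: 0.0082
```

```bash
python3 -c "
from st import *
st()"
```

```text
17.9 [0.6209 0.2474 0.1229] [-8.998e+01 -8.000e-02  9.960e+00] q [-34.5  24.1  13.7  87.9  -6.   68.7  -9.8] F [ 0.9 -0.3  3.6] M [-0.21 -0.1  -0.01] w 0.0082
axis est [0.5756 0.2394]
```

Request:
carry_out(
  targets=[
    [[0,0,0],[0,0,0]],
    [[0,0,0],[0,0,0]],
    [[0,0,0],[0,0,0]],
  ],
  squeeze=5,
)

```text
time_s: 18.2
tool_pos: [0.6208, 0.2474, 0.1228]
tool_rot: [-90.0, -0.1, 10.0]
force: [-0.2, -0.1, 5.3]
grip_width: 0.0086
```

Request:
carry_out(
  targets=[
    [[0,0,0],[0,0,0]],
    [[0,0,0],[0,0,0]],
    [[0,0,0],[0,0,0]],
    [[0,0,0],[0,0,0]],
    [[0,0,0],[0,0,0]],
    [[0,0,0],[0,0,0]],
    [[0,0,0],[0,0,0]],
    [[0,0,0],[0,0,0]],
    [[0,0,0],[0,0,0]],
    [[0,0,0],[0,0,0]],
  ],
  jaw=0.7,
)

```text
time_s: 19.2
tool_pos: [0.6202, 0.2474, 0.1219]
tool_rot: [-90.0, 0.0, 10.0]
force: [0.3, -0.7, -0.3]
grip_width: 0.0605
```

```bash
python3 -c "
from ov import *
st()
ov((.5752,.2389),.008,'o3')"
```

```text
19.2 [0.6202 0.2474 0.1219] [-8.999e+01  1.000e-02  9.970e+00] q [-34.5  24.2  13.7  87.9  -6.   68.7  -9.8] F [ 0.3 -0.7 -0.3] M [-0.12  0.07 -0.05] w 0.0605
axis est [0.5749 0.2394]
```

View pics/o3_scene.png

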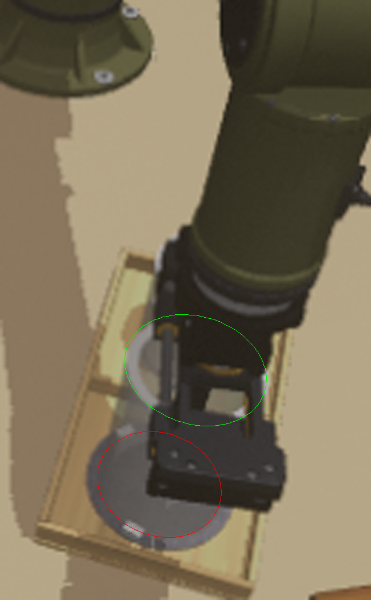

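View pics/o3_top.png

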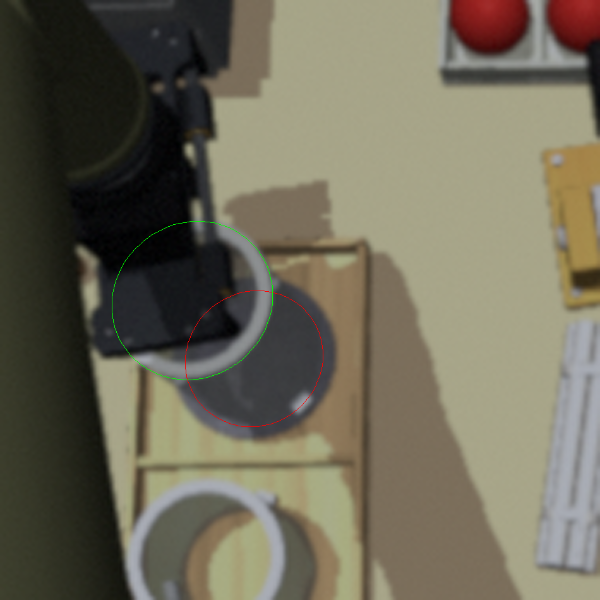

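Released: the column stands where predicted, with the fingers clear on both sides. I'll withdraw straight up and then move the arm aside so I can see.

Request:
carry_out(
  targets=[
    [[0,-10,0],[0,0,0]],
    [[0,-15,0],[0,0,0]],
    [[0,-15,0],[0,0,0]],
    [[0,-15,0],[0,0,0]],
    [[0,-15,0],[0,0,0]],
    [[0,-20,0],[0,0,0]],
    [[0,-20,0],[0,0,0]],
    [[0,-10,0],[0,0,0]],
    [[0,0,0],[0,0,0]],
  ],
)

```text
time_s: 20.2
tool_pos: [0.6212, 0.2477, 0.2444]
tool_rot: [-89.9, -0.2, 10.0]
force: [0.5, 0.4, 0.8]
grip_width: 0.0608
```

Request:
carry_out(
  targets=[
    [[-10,0,20],[0,0,0]],
    [[-15,0,30],[0,0,0]],
    [[-18,0,40],[0,0,0]],
    [[-20,0,40],[0,0,0]],
    [[-20,0,40],[0,0,0]],
    [[-20,0,40],[0,0,0]],
    [[-20,0,40],[0,0,0]],
    [[-10,0,20],[0,0,0]],
    [[0,0,0],[0,0,0]],
    [[0,0,0],[0,0,0]],
  ],
)

```text
time_s: 21.2
tool_pos: [0.4422, 0.4899, 0.2408]
tool_rot: [-90.1, 0.1, 10.0]
force: [1.2, -0.2, -0.5]
grip_width: 0.0607
```

```bash
python3 -c "
from ov import *
from fit import rim
st()
ov((.5752,.2389),.008,'o4')
for n in('scene','top'):
    im=env.read_camera(n)[:,:,::-1].copy(); cv2.imwrite(f'pics/{n}11.png',im)
    print(n,'col rim',rim(n,im,(.5752,.2389),.158)[0], 'spare now',rim(n,im,(.42,.24),.106)[0],'before',rim(n,cv2.imread(f'pics/{n}0.png'),(.42,.24),.106)[0])
"
```

```text
21.2 [0.4422 0.4899 0.2408] [-9.010e+01  6.000e-02  1.003e+01] q [-55.1  19.1   6.3  80.2  -2.   80.9 -38.8] F [ 1.2 -0.2 -0.5] M [-0.1  -0.03 -0.05] w 0.0607
axis est [0.3969 0.4819]Traceback (most recent call last):
  File "<string>", line 8, in <module>
    print(n,'col rim',rim(n,im,(.5752,.2389),.158)[0], 'spare now',rim(n,im,(.42,.24),.106)[0],'before',rim(n,cv2.imread(f'pics/{n}0.png'),(.42,.24),.106)[0])
                                                                                                        ~~~^^^^^^^^^^^^^^^^^^^^^^^^^^^^^^^^^^^^^^^^^^^^^^^
  File "fit.py", line 17, in rim
    p=rimpts(n,c,z,0,0,im)
  File "fit.py", line 9, in rimpts
    uv=proj(n,X).astype(np.float32)
       ~~~~^^^^^
  File "h.py", line 7, in proj
    K,D,R,t=cal(n); return cv2.projectPoints(np.asarray(X,float).reshape(-1,1,3),cv2.Rodrigues(R)[0],t,K,D)[0].reshape(-1,2)
            ~~~^^^
  File "h.py", line 5, in cal
    c=env.get_calibration(n); K=np.array([[c['fx'],0,c['cx']],[0,c['fy'],c['cy']],[0,0,1]]); return K,np.array(c['D']),np.array(c['R']),np.array(c['t'])
ValueError: time passes only in moves, steps and waits
```

View pics/o4_scene.png

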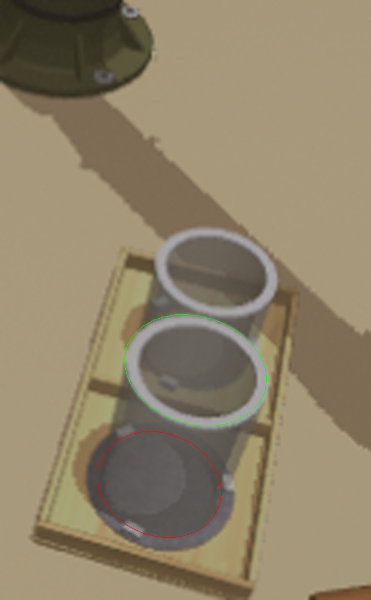

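The scene view shows the column upright, centred on the pad, with rim and foot matching the overlay. I'll check from the top and compare the spare, bundle and cutter with where they started.

```bash
sed -i 's/^def cal(n):/import functools\n@functools.lru_cache\ndef cal(n):/' h.py; python3 -c "
from fit import *
for n in('scene','top'):
    im=env.read_camera(n)[:,:,::-1].copy(); cv2.imwrite(f'pics/{n}11.png',im)
    b=cv2.imread(f'pics/{n}0.png')
    print(n,'col',rim(n,im,(.5752,.2389),.158)[0].round(4),'spare now',rim(n,im,(.424,.238),.106)[0].round(4),'before',rim(n,b,(.424,.238),.106)[0].round(4))
    for l in('bundle','cutter'): print(l,[(round(r['p'],2),np.round(r['xy'])) for r in env.outline_of(n,l)[:2]])
"
```

```text
scene col [0.5763 0.2408 0.0462] spare now [0.4218 0.2391 0.046 ] before [0.4208 0.2391 0.0467]
bundle [(0.73, array([309., 219.])), (0.45, array([222., 213.]))]
cutter [(0.69, array([280., 271.]))]
top col [0.578  0.2412 0.047 ] spare now [0.4237 0.2401 0.0464] before [0.4234 0.2403 0.0465]
bundle [(0.83, array([322., 201.]))]
cutter [(0.87, array([329., 126.]))]
```

```bash
python3 -c "
from h import *
o=env.get_obs();print(o['time_s'],o['force'],o['tool_pos'],o['grip_width'])"
```

```text
21.65 [ 0.69781855  0.1892022  -0.27568462] [0.44291771 0.48982963 0.24207022] 0.06103562269528377
```

View pics/top11.png

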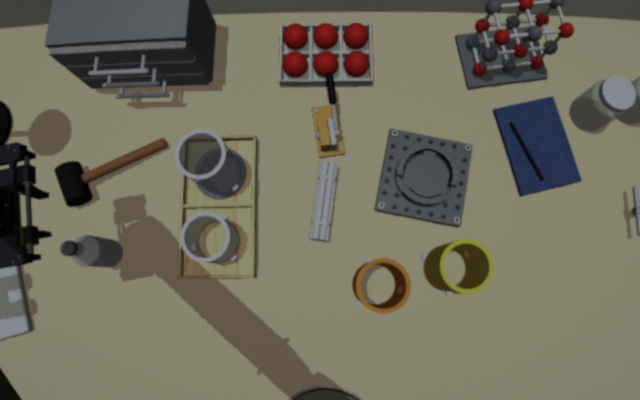

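The top view shows the column on the pad with its rim at (201,155), the spare at (209,238) as before, the base empty, and the arm clear. I'm handing in the job.

```bash
python3 -c "
from cell import env
print(env.sign_off())"
```

```text
the job is handed in; nothing more can be done
None
```

The column is out of the socket and standing upright on the felt pad, released. I handed the job in at about 22 s. The hand-in reports no verdict.

- **Release:** I gripped the rim wall at 60 N and turned the column about 75° anticlockwise. The cameras then showed the lugs about 5° past the slots, so I backed off 9° to line them up. I never felt a clear stop, so the alignment relied on the lugs seen in the pictures.
- **Draw and placing:** The pull took about 18 N, dropping to the column's weight (about 4 N) once it was clear of the seal. I carried it over the bench with its foot about 13 cm up and lowered it until the pad took the weight. Then I eased the grip, opened the fingers and moved the arm clear.
- **Column:** The fitted rim centre is (0.576–0.578, 0.241), within about 4 mm of the pad centre I measured. The rim and foot match an upright column in the scene view.
- **Spare:** It reads within 1 mm of its start position in both cameras.
- **Bundle and cutter:** Both were found within about 3 pixels of where they started, which is detector noise.
- **Robot:** No contact force shows on the robot.
- **Disagreements:** The two cameras differ by 2–3 mm on absolute positions, as expected from their calibration. One checking script stopped partway because it asked for the calibration too often. I reran it with the calibration saved and it finished cleanly.

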